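# Count to the third gap and slide the cartridge home

### The job

On the treatment-room counter, start at the tall-post end of the divider rack and run a fingertip along the row of springy leaves, bending the first leaf and then the second away from the post, and stop at the third gap (count filled gaps too) without bending any leaf beyond it. Then slide the loose grey cartridge along the ledge and push it into that third gap until it meets the back wall; it is only pushed, never lifted or tipped. Leave the other things where they are, and finish clear of everything.

Things in the scene. Friction and masses are not known exactly. Their poses are not given: they have to be found in the camera images.
- rack: fixed divider rack, six gaps. Origin: on the table, mid-length, under the dividers' front ends (noses); x points into the gaps, y along the rack, z up. In mm: floor plate's top z 6. Seven dividers, 8 thick, at y 168, 112, 56, 0, -56, -112, -168, x 0 to 66, top z 40. Gaps 48 wide, centred at y 140, 84, 28, -28, -84, -140. A springy leaf stands on each inner divider (leaf joints)
- rack_ledge (a point): middle of the ledge in front of the noses, on the floor plate: rack x -60, y 0, z 6 mm. The ledge runs the rack's length (y -220 to 220 mm), 120 mm deep (x -120 to 0), open above and at both ends, with a low lip along its front edge (x -126 to -120, top z 15 mm)
- rack_back (a point): middle of the back wall's inner face, where the gaps end: rack x 66, y 0, z 23 mm. The wall is as high as the dividers (top z 40 mm)
- post: the tall ball-topped steel post at one end of the rack (the end from which gaps are counted): 16 mm thick, its ball 26 mm, its top 114 mm above the table. It stands at x 30, y +205 or -205 mm in the rack's frame; which end varies. Origin: centre of its foot, 6 mm above the table
- stub: the short steel stub, 16 mm thick, top 31 mm above the table, at the other end of the rack
- cartridge_mid (a point): the loose grey cartridge, 68 x 38 x 36 mm (x, y, z), 0.1 to 0.2 kg; this point is its centre. It stands on the rack's ledge, x axis into the gaps within 0.08 rad, 12 to 24 mm clear of the noses, its two upright corners on that side rounded (10 mm), anywhere in the ledge's middle 200 mm. Seated, it meets the back wall with its centre at x 32 mm in the rack's frame, front face 2 mm proud of the noses. It can tip if pushed sideways near its top
- leaf1 (a joint): springy upright leaf 1, on the divider at rack y = 112 mm: 20 (x, from 20 to 40) x 2 x 24 mm, top at rack z 65 mm, hinged at its foot (z 41) about the rack's x. Value in rad: 0 upright, + when its top leans to rack -y, - to +y; up to 1.4 either way, springs back (1 to 2 N at the top when half bent)
- leaf2 (a joint): springy upright leaf 2, on the divider at rack y = 56 mm: 20 (x, from 20 to 40) x 2 x 24 mm, top at rack z 65 mm, hinged at its foot (z 41) about the rack's x. Value in rad: 0 upright, + when its top leans to rack -y, - to +y; up to 1.4 either way, springs back (1 to 2 N at the top when half bent)
- leaf3 (a joint): springy upright leaf 3, on the divider at rack y = 0 mm: 20 (x, from 20 to 40) x 2 x 24 mm, top at rack z 65 mm, hinged at its foot (z 41) about the rack's x. Value in rad: 0 upright, + when its top leans to rack -y, - to +y; up to 1.4 either way, springs back (1 to 2 N at the top when half bent)
- leaf4 (a joint): springy upright leaf 4, on the divider at rack y = -56 mm: 20 (x, from 20 to 40) x 2 x 24 mm, top at rack z 65 mm, hinged at its foot (z 41) about the rack's x. Value in rad: 0 upright, + when its top leans to rack -y, - to +y; up to 1.4 either way, springs back (1 to 2 N at the top when half bent)
- leaf5 (a joint): springy upright leaf 5, on the divider at rack y = -112 mm: 20 (x, from 20 to 40) x 2 x 24 mm, top at rack z 65 mm, hinged at its foot (z 41) about the rack's x. Value in rad: 0 upright, + when its top leans to rack -y, - to +y; up to 1.4 either way, springs back (1 to 2 N at the top when half bent)
- refill1: one of two short white refills (56 x 36 x 24 mm) already lying in the rack's gap 1 (the one at +y, by the rack's own count); a bystander. Origin: centre of its underside
- refill2: the other short white refill, in the rack's gap 5 counted from the +y end; a bystander
- pump_bottle: amber pump bottle, 68 mm across, 177 mm tall, behind the rack; a bystander. Origin: centre of its underside
- mixing_bowl: blue bowl, 104 mm across, 50 mm tall, behind the rack; a bystander
- tub: white lidded tub, 90 mm across, 80 mm tall, behind the rack; a bystander
- tape: roll of tape lying flat, 84 mm across, 24 mm tall, in front of the rack; a bystander
- remote: white remote handset lying flat, 45 x 110 x 20 mm, in front of the rack; a bystander
- spatula: spatula lying on the table to the right; a bystander
Things that resemble listed ones, but are neither listed nor needed, are in the scene too. What is shaped like the part that bears cartridge_mid but orange is not meant.

How it is judged:
By the outcome, as a careful person would: the job done as asked, in the order asked, and still so for the second after the job is handed in, with the robot touching nothing.
It also fails if it takes over 54 s, if anything falls off the work surface, if the arm or the gripper's body presses on something with over 40 N, if the wrist force passes 120 N, or if a joint passes its speed limit or range.

### The arm

A 6-joint arm with a two-finger parallel gripper is mounted at the origin on the work surface. World frame = base frame: x ahead of the robot, y to its left, z up, the work surface at z = 0. Lengths are in m, angles in rad, forces in N, time in s.
With the tool pointing down it reaches from about 0.325 to 0.9 m from the base axis. Payload 3.5 kg.
Tool frame: the origin (TCP) lies at the very end of the fingers, on their centre line; the grasp point (between the pads) lies 19 mm behind it; z points along the fingers, x is the direction in which the jaws open and shut, and the axes are right-handed (so a half turn about z gives the same grasp; the last joint's range is limited). The gripper opens to 85 mm and grips with 20 to 120 N. Pads are 22 mm wide; open, the fingers measure 114 mm over their backs; the gripper's body (76 mm by 85 mm) begins 54 mm behind the grasp point. The pads swing forward as they close: fully open they stand 13 mm farther back than shut.
Start: joints at [-1.292, 0.276, -0.026, 1.268, 0, 1.467], TCP at [0.233, -0.58, 0.231] pointing down, gripper open.
Joint ranges: [-3.12, 3.12], [-0.85, 1.88], [-1.08, 1.24], [-1.95, 2.15], [-1.57, 1.53], [-3.14, 3.14]. Speed limits (rad/s): [2.57, 2.57, 3.14, 3.14, 3.14, 3.14].

### API

Orientations are given as a unit quaternion [x, y, z, w].
In Python, from workcell import env, snapshot, recognise gives the robot as it stands.
- The arm moves only by the tool play_rows, never from a script. Its argument "motion" is a list of rows, each a list of 5 numbers: the closure in counts, from 0 (fully open) to 255 (shut), then the shift along the tool's x, y, z in cm, then the turn about the tool's z in degrees. A call has 1 to 8 rows; each row shifts and turns the commanded pose from where the row before left it, along the tool's axes as they then stand; what a row does not reach is not made up. A row lasts 1/8 s, in which the tool goes at most 62.5 mm and 10.7 degrees, less where a joint would pass 70% of its speed; a pose out of reach is approached as far as the arm can. A call with a gripper value outside its range is refused whole. The fingers move at their own pace and stop on an object; "squeeze" is the grip in N (left out, the last holds). Time passes only in rows, so rows that do not move let the fingers close. It gives the time, the measured TCP pose, the force and the opening at its end, in the units of the state.
- env.get_obs(): the state, without advancing time (a new reading comes with each control period).
- snapshot(name): name is "side" or "top"; returns a dict with "color" (480x640x3 uint8, red, green, blue), "range_z" (480x640 float32, m along the optical axis (not along the pixel's ray), 0 where there is no reading), "intrinsics" (3x3 intrinsics, pixels), "rvec" (rotation vector, rad) and "tvec" (3), from world to camera coordinates, as OpenCV has them. Camera axes: x right, y down, z forward; pixel columns grow to the right and rows downward; lengths in m; the calibration is good to about 2 mm. A picture is of the moment at which its call begins.
- env.finish_job(): hands the job in, once; it reports no verdict.
Trained networks look in the newest picture that a camera, given by its name, has taken for a name from the list of things; names that differ only in an ending like _2 or _b are one class to them, and where a whole thing is asked for, a point or a joint stands for the part that bears it (a point fixed in the world has none). Each returns a list of dicts, best first, with "conf" (0 to 1); they miss things now and then, are a little off and sometimes report something else, mostly with a low value. They report only what shows in the picture. A call takes as long as a camera call. They do not tell look-alikes from the thing itself.
- recognise(camera, thing): "uv" ([column, row] in pixels, amid what is visible of it).
The state is a dict: "time": time; "joint_pos": joint angles; "joint_vel": joint speeds; "effort": joint torques, N m; "position": TCP position; "ee_rot": TCP orientation; "ft_force": force on the tool from outside, world axes, zero at the start; "wrist_torque": the same for the moment, N m; "width": finger opening in m.
Only numpy, scipy, OpenCV 4.12 (cv2) and the standard library are available. Lean on these libraries where they do the work, as an engineer would, in place of code of your own. Each camera call takes 0.05 s, during which the arm holds its last target. There are 200 camera calls.

## Working session

There is one attempt and no reset: what is moved stays moved. The work goes in short steps, Python scripts to look and compute and a tool call to move; the robot and the scene stay as the last step left them, time stands still between calls to the robot, and variables do not carry over. Pictures are saved under pics/ and viewed, on a budget of 10 in all, crops included, one or two more only if the job needs it, and the job is handed in when it is done.

Besides the shell and the picture viewer there is one more tool, called after "Call:" as name([rows], argument=value, ...), one row to a line, values as JSON. play_rows: Moves the arm, as the interface text tells. Its arguments: {"type":"object","properties":{"motion":{"type":"array","items":{"type":"array","items":{"type":"number"}}},"squeeze":{"type":"number"}},"required":["motion"]}

```bash
mkdir -p pics; cat > h.py <<'E'
import numpy as np, cv2
from workcell import env, snapshot, recognise
def cam(n):
    s=snapshot(n); s['R']=cv2.Rodrigues(np.array(s['rvec'],float))[0]; s['t']=np.array(s['tvec'],float).ravel(); s['K']=np.array(s['intrinsics']); return s
def save(s,f): cv2.imwrite('pics/'+f,cv2.cvtColor(s['color'],cv2.COLOR_RGB2BGR))
def cloud(s):
    v,u=np.mgrid[0:480,0:640]; z=s['range_z']; K=s['K']
    p=np.stack([(u-K[0,2])/K[0,0]*z,(v-K[1,2])/K[1,1]*z,z],-1)
    P=(p-s['t'])@s['R']; P[z==0]=np.nan; return P
def proj(s,P):
    q=np.atleast_2d(P)@s['R'].T+s['t']; q=q@s['K'].T; return q[:,:2]/q[:,2:]
E
python3 - <<'E'
from h import *
for n in ['top','side']:
    s=cam(n); save(s,n+'1.png'); P=cloud(s)
    print(n,'cam at',-s['R'].T@s['t'])
    for t in ['post','stub','cartridge_mid','refill1','leaf1','rack','tape','remote','pump_bottle','tub','mixing_bowl']:
        for r in recognise(n,t)[:6]:
            u,v=[int(round(x)) for x in r['uv']]; print(t,round(r['conf'],2),u,v,np.round(P[v,u],3))
print(env.get_obs())
E
```

```text
top cam at [ 0.37868206 -0.08238775  1.07812438]
post 0.61 413 208 [ 0.572 -0.268  0.11 ]
post 0.38 331 301 [ 0.401 -0.109  0.017]
stub 0.63 217 175 [0.668 0.124 0.031]
cartridge_mid 0.98 343 242 [ 0.518 -0.136  0.044]
cartridge_mid 0.65 466 172 [ 0.66  -0.396  0.038]
cartridge_mid 0.58 379 359 [ 0.285 -0.2    0.037]
refill1 0.97 246 181 [0.654 0.063 0.029]
refill1 0.95 354 202 [ 0.603 -0.162  0.032]
rack 0.57 305 222 [ 0.567 -0.059  0.009]
tape 0.97 241 287 [ 0.434  0.078 -0.001]
remote 0.66 334 304 [ 0.394 -0.115  0.022]
pump_bottle 0.97 246 122 [0.743 0.048 0.134]
tub 0.86 387 155 [ 0.688 -0.228  0.079]
mixing_bowl 0.58 326 143 [ 0.741 -0.107  0.004]
side cam at [ 0.46401426 -0.80603635  0.74936107]
post 0.69 359 314 [ 0.573 -0.283  0.076]
post 0.41 420 254 [ 0.735 -0.087  0.013]
stub 0.5 373 192 [0.667 0.115 0.028]
cartridge_mid 0.97 200 314 [ 0.29  -0.226  0.036]
cartridge_mid 0.94 423 392 [ 0.658 -0.418  0.038]
cartridge_mid 0.67 319 274 [ 0.515 -0.152  0.042]
refill1 0.78 369 276 [ 0.614 -0.153  0.027]
refill1 0.74 279 210 [0.44  0.099 0.003]
leaf1 0.43 365 240 [ 0.616 -0.077 
[... 409 characters left out ...]
2 [ 0.736 -0.084  0.016]
{'time': 1.2, 'joint_pos': array([-1.29237681e+00,  2.76418128e-01, -2.64102171e-02,  1.26799447e+00,
        3.69002992e-05,  1.46742887e+00]), 'joint_vel': array([ 0.00156839,  0.00058589, -0.00023104,  0.00095734, -0.00153684,
       -0.00027254]), 'effort': array([-2.01862913e-04, -4.45497286e+01,  2.95565200e+01,  1.04050774e-03,
        2.02018958e-05, -3.51040327e-06]), 'position': array([ 0.2328805 , -0.57998786,  0.2312972 ]), 'ee_rot': array([ 8.28426031e-01, -5.60098483e-01,  1.70756176e-06, -2.26476567e-05]), 'ft_force': array([0.66473079, 0.05504881, 0.44016831]), 'wrist_torque': array([-0.01471849,  0.02016325,  0.00890268]), 'width': 0.085426050193962}
```

View pics/top1.png

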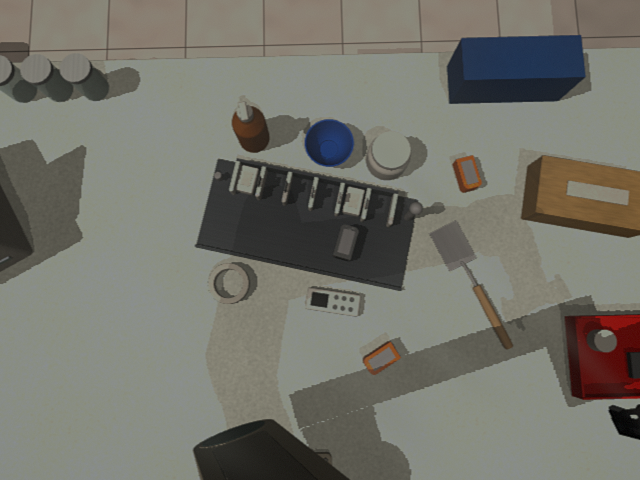

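View pics/side1.png

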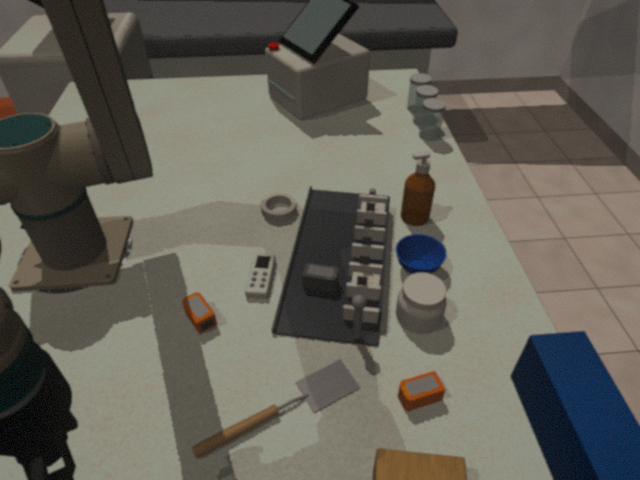

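Top picture: the post is at (415,208), the right-hand end and so the rack's −y end. The stub is at (217,175) and the grey cartridge at (346,242). The refills are in gap 1 (246,181) and gap 5 (354,202). Counted from the post, the leaves to bend are leaf5 then leaf4, and the third gap is at y = −28. Next I'll fit the rack.

```bash
cat > fit.py <<'E'
from h import *
import json
from scipy.optimize import least_squares
def T(p,X): # world->rack mm
    c,s=np.cos(p[2]),np.sin(p[2]); d=(X[:,:2]*1000-p[:2]); return np.c_[d@[c,s],d@[-s,c]]
def rd(q,x0,x1,y0,y1): return np.hypot(np.maximum(np.maximum(x0-q[:,0],q[:,0]-x1),0),np.maximum(np.maximum(y0-q[:,1],q[:,1]-y1),0))
E
python3 - <<'E'
from fit import *
p0=np.array([572-30*.971+205*.238*1-0,-268+30*.238+205*.971,-.24])
p0[0]=(572+668)/2-30*.971; p0[1]=(-268+124)/2+30*.238
res=[]
for n in ['top','side']:
    s=cam(n); P=cloud(s).reshape(-1,3); P=P[~np.isnan(P[:,0])]
    z=P[:,2]*1000; q=T(p0,P)
    reg=(abs(q[:,1])<240)&(q[:,0]>-140)&(q[:,0]<100)
    D=P[reg&(z>36.5)&(z<43)&(q[:,0]>-5)&(abs(q[:,1])<185)]
    S=P[reg&(z>26)&(z<34)&(abs(q[:,1]-205)<16)]
    B=P[reg&(z>70)&(abs(q[:,1]+205)<25)]
    print(n,len(D),len(S),len(B),'divz',np.median(D[:,2]),'stub',S.mean(0),'post',B.mean(0))
    def f(p):
        q=T(p,D); ds=[rd(q,0,66,y-4,y+4) for y in (168,112,56,0,-56,-112,-168)]+[rd(q,66,74,-172,172)]
        i=np.min(ds,0)
        # coverage: pull each divider's extents
        return np.r_[i, (T(p,S).mean(0)-[30,205])*2, (T(p,B[B[:,2]>.1]).mean(0)-[30,-205])*2]
    r=least_squares(f,p0,loss='soft_l1'); p=r.x; print(p, 'mean res',np.abs(r.fun[:-4]).mean(), 'post/stub',r.fun[-4:]/2)
    q=T(p,D)
    for y in (168,112,56,0,-56,-112,-168):
        m=(abs(q[:,1]-y)<14)&(q[:,0]<60)
        print(y,m.sum(),np.round(np.percentile(q[m,1],[3,50,97]),1),'xmin',q[m,0].min().round(1) if m.any() else '')
    q=T(p,P); L=P[(abs(q[:,1])<225)&(q[:,0]>-135)&(q[:,0]<-110)&(z>10)]; print('lip x',np.percentile(T(p,L)[:,0],[3,50,97]), 'y',np.percentile(T(p,L)[:,1],[0.5,99.5]))
    m=(q[:,0]>-115)&(q[:,0]<-3)&(z>37)&(z<48)&(abs(q[:,1])<140); C=q[m].astype(np.float32)
    print('cart',m.sum(),cv2.minAreaRect(C),C.mean(0),np.median(z[m]))
    res.append(p)
E
```

```text
top 1200 40 147 divz 0.03991216333312747 stub [0.66811716 0.12393369 0.03071867] post [ 0.57243413 -0.27254985  0.10741066]
[ 5.91287899e+02 -6.76227438e+01 -2.35755091e-01] mean res 0.027561431673939474 post/stub [-0.03919526 -0.79678087 -0.16063644  1.11131368]
168 106 [163.7 167.6 171.7] xmin 0.9
112 84 [108.  110.9 115.9] xmin 1.0
56 82 [52.  54.9 59.7] xmin 1.0
0 82 [-3.9 -0.7  3.9] xmin 0.6
-56 87 [-59.6 -56.  -52.1] xmin 1.3
-112 86 [-115.6 -111.3 -108. ] xmin 2.5
-168 102 [-171.8 -168.  -163.8] xmin 1.9
lip x [-124.99580597 -121.82915943 -118.47429458] y [-217.91940512  216.72060126]
cart 602 ((-52.32710266113281, -87.82524108886719), (37.8239860534668, 67.90599060058594), 85.82540893554688) [-53.081596 -87.76242 ] 42.30506947298127
side 1135 29 242 divz 0.039725765054025315 stub [0.66448934 0.11991989 0.03002498] post [ 0.57065919 -0.28210893  0.10031973]
[ 5.89714803e+02 -7.11753701e+01 -2.30213777e-01] mean res 0.32230493163155277 post/stub [-0.80339727 -1.88380344 -0.53545205 -4.1614319 ]
168 89 [162.5 167.3 174.9] xmin 0.8
112 92 [106.2 110.8 116.9] xmin 1.2
56 91 [51.2 55.4 61.2] xmin -0.1
0 106 [-4.8 -0.8  4.8] xmin 0.7
-56 111 [-60.5 -57.5 -50.5] xmin 0.2
-112 122 [-117.  -112.2 -107.2] xmin -0.0
-168 96 [-172.1 -168.2 -162.1] xmin 0.3
lip x [-126.2089814  -122.81830014 -120.09795279] y [-218.15455561  216.57682279]
cart 523 ((-54.04902267456055, -87.60186767578125), (40.51714324951172, 67.36661529541016), 86.71344757080078) [-54.057205 -89.46155 ] 42.2908215622027
```

```bash
cat > go.py <<'E'
import sys; from h import *
from scipy.spatial.transform import Rotation as Ro
RK=np.array([590.7,-69.0]); YAW=-.2345
def state():
    o=env.get_obs(); R=Ro.from_quat(o['ee_rot']).as_matrix(); c,s=np.cos(YAW),np.sin(YAW)
    d=o['position'][:2]*1000-RK; a=np.degrees(np.arctan2(R[1,0],R[0,0])-YAW)
    return o,R,np.array([c*d[0]+s*d[1],-s*d[0]+c*d[1],o['position'][2]*1000]),(a+180)%360-180
def plan(*tg):  # each x,y,z(rack mm), angle of tool x vs rack x (deg)
    o,R,p,a=state(); print('t',o['time'],'rack',p.round(1),'ang',round(a,1),'tilt',R[:,2].round(3),'F',o['ft_force'].round(1),'w',o['width'].round(3),'q6',o['joint_pos'].round(2))
    for t in tg:
        d=np.array(t[:3])-p; al=np.radians(a)
        print(t,'cm:',np.round([d@[np.cos(al),np.sin(al),0],d@[np.sin(al),-np.cos(al),0],-d[2]],1)/10 if 0 else np.round(np.array([d@[np.cos(al),np.sin(al),0],d@[np.sin(al),-np.cos(al),0],-d[2]])/10,2),'turn',round(-(t[3]-a),1))
        p=np.array(t[:3],float); a=t[3]
E
python3 -c "
from go import *
plan((30,-155,231,-54),(30,-155,231,0),(30,-155,80,0),(30,-155,52,0),(30,-24,52,0))"
```

```text
Traceback (most recent call last):
  File "go.py", line 9, in plan
    o,R,p,a=state(); print('t',o['time'],'rack',p.round(1),'ang',round(a,1),'tilt',R[:,2].round(3),'F',o['ft_force'].round(1),'w',o['width'].round(3),'q6',o['joint_pos'].round(2))
                                                                                                                                  ^^^^^^^^^^^^^^^^
AttributeError: 'float' object has no attribute 'round'
```

```bash
sed -i "s/o\['width'\].round(3)/round(o['width'],4)/" go.py
python3 -c "
from go import *
plan((30,-155,231,-54),(30,-155,231,0),(30,-155,80,0),(30,-155,52,0),(30,-24,52,0))"
```

```text
t 1.3 rack [-229.3 -580.2  231.3] ang -54.7 tilt [-0.  0. -1.] F [-0.1 -0.3 -0.4] w 0.0855 q6 [-1.29  0.28 -0.03  1.27 -0.    1.47]
(30, -155, 231, -54) cm: [-1.970e+01 -4.574e+01  3.000e-02] turn -0.7
(30, -155, 231, 0) cm: [ 0.  0. -0.] turn -54
(30, -155, 80, 0) cm: [ 0.   0.  15.1] turn 0
(30, -155, 52, 0) cm: [0.  0.  2.8] turn 0
(30, -24, 52, 0) cm: [  0.  -13.1  -0. ] turn 0
```

Call:
play_rows([
  [255,-1.97,-4.57,0,0],
  [255,-1.97,-4.57,0,0],
  [255,-1.97,-4.57,0,0],
  [255,-1.97,-4.57,0,0],
  [255,-1.97,-4.57,0,0],
  [255,-1.97,-4.57,0,0],
  [255,-1.97,-4.57,0,0],
  [255,-1.97,-4.57,0,0],
])

```text
time: 2.3
position: [0.5145, -0.2963, 0.2315]
ee_rot: [0.828, -0.56, 0.0, 0.0]
ft_force: [0.6, -0.3, -0.7]
width: -0.0002
```

Call:
play_rows([
  [255,-1.97,-4.57,0,0],
  [255,-1.97,-4.57,0,0],
  [255,0,0,0,-10],
  [255,0,0,0,-10],
  [255,0,0,0,-10],
  [255,0,0,0,-10],
  [255,0,0,0,-10],
  [255,0,0,0,-4.7],
])

```text
time: 3.3
position: [0.5836, -0.2269, 0.2313]
ee_rot: [0.993, -0.115, -0.0, 0.0]
ft_force: [0.2, 0.2, -0.3]
width: -0.0004
```

```bash
python3 -c "
from go import *
plan((30,-155,80,0),(30,-155,52,0),(30,-24,52,0))"
```

```text
t 3.3 rack [  29.7 -155.3  231.3] ang 0.2 tilt [-0. -0. -1.] F [ 0.2  0.2 -0.3] w -0.0004 q6 [-0.47  0.28 -0.02  1.27 -0.    1.33]
(30, -155, 80, 0) cm: [ 0.03 -0.03 15.13] turn 0.2
(30, -155, 52, 0) cm: [0.  0.  2.8] turn 0
(30, -24, 52, 0) cm: [  0.  -13.1  -0. ] turn 0
```

Call:
play_rows([
  [255,0,0,5,0],
  [255,0,0,5,0],
  [255,0,0,5,0],
  [255,0,0,2,0],
  [255,0,0,0.9,0],
  [255,0,0,0,0],
])

```text
time: 4.05
position: [0.5837, -0.227, 0.0524]
ee_rot: [0.993, -0.117, -0.0, -0.0]
ft_force: [-0.3, -0.2, 0.4]
width: -0.0001
```

```bash
python3 -c "
from go import *
plan((30,-24,52,0))
s=cam('side'); im=s['color'][160:380,260:460]; cv2.imwrite('pics/s2.png',cv2.resize(im,None,fx=3,fy=2.7,interpolation=cv2.INTER_CUBIC)[...,::-1])"
```

```text
t 4.05 rack [  29.9 -155.3   52.4] ang 0.0 tilt [-0.  0. -1.] F [-0.3 -0.2  0.4] w -0.0001 q6 [-0.47  0.42 -0.23  0.92 -0.    1.33]
(30, -24, 52, 0) cm: [  0.02 -13.13   0.04] turn 0.0
```

View pics/s2.png

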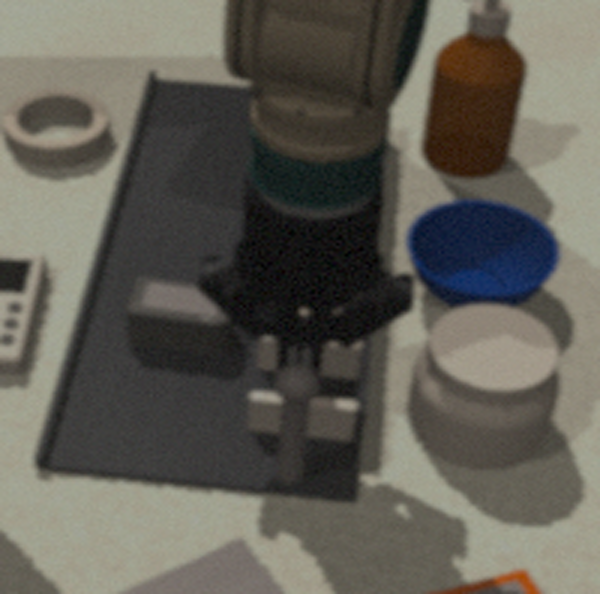

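The fingers stand behind the post (290,385 in the crop), over the first gap and clear of everything. Sweeping now.

Call:
play_rows([
  [255,0,-1.1,0,0],
  [255,0,-1.1,0,0],
  [255,0,-1.1,0,0],
  [255,0,-1.1,0,0],
  [255,0,-1.1,0,0],
  [255,0,-1.1,0,0],
  [255,0,-1.1,0,0],
  [255,0,-1.1,0,0],
])

```text
time: 5.1
position: [0.6038, -0.1401, 0.052]
ee_rot: [0.993, -0.117, -0.0, -0.0]
ft_force: [0.5, -0.6, -0.2]
width: -0.0
```

Call:
play_rows([
  [255,0,-1.0,0,0],
  [255,0,-1.0,0,0],
  [255,0,-1.0,0,0],
  [255,0,-0.7,0,0],
  [255,0,-0.4,0,0],
  [255,0,-0.2,0,0],
  [255,0,0,0,0],
])

```text
time: 5.98
position: [0.6136, -0.0992, 0.0519]
ee_rot: [0.993, -0.117, -0.0, -0.0]
ft_force: [0.7, -0.2, -0.1]
width: -0.0
```

```bash
python3 -c "
from go import *
plan((30,-24,130,0))
s=cam('side'); im=s['color'][160:380,260:460]; cv2.imwrite('pics/s3.png',cv2.resize(im,None,fx=3,fy=2.7,interpolation=cv2.INTER_CUBIC)[...,::-1])"
```

```text
t 5.975 rack [ 29.3 -24.   51.9] ang 0.0 tilt [-0.001  0.001 -1.   ] F [ 0.7 -0.2 -0.1] w -0.0 q6 [-0.26  0.41 -0.24  0.92  0.    1.54]
(30, -24, 130, 0) cm: [ 0.07 -0.   -7.81] turn 0.0
```

View pics/s3.png

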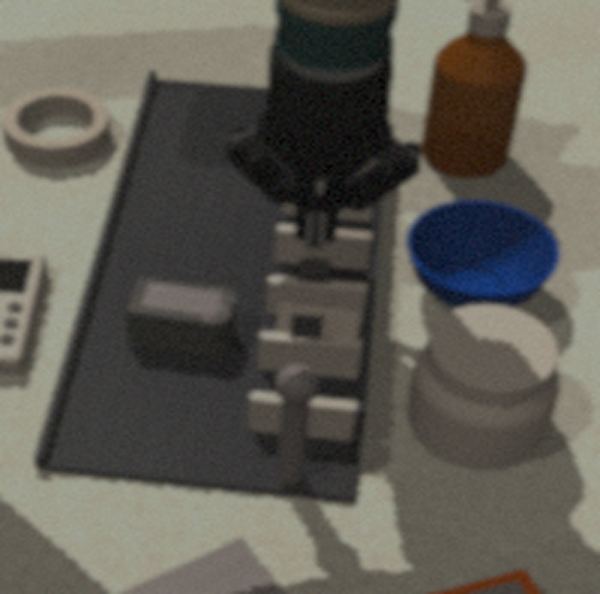

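The fingertip is in the third gap (318,240 in the crop). Leaf4 is at (318,268) behind it and the divider and leaf at y = 0 are still ahead. Lifting now and going to the cartridge's post side.

Call:
play_rows([
  [255,0,0,-4,0],
  [255,0,0,-4,0],
  [165,-4.1,5.1,0,0],
  [165,-4.1,5.1,0,0],
  [165,0,1,0,0],
  [165,0,0,3,0],
])

```text
time: 6.78
position: [0.5154, -0.1882, 0.1047]
ee_rot: [0.993, -0.118, 0.004, 0.001]
ft_force: [0.7, -0.2, 1.2]
width: 0.0304
```

```bash
python3 -c "
from fit import *; import go
go.plan((-53,-135,60,0),(-53,-135,12,0),(-53,-58,12,0))
p=np.array([590.7,-69,-.2345])
s=cam('top'); save(s,'t4.png'); P=cloud(s).reshape(-1,3); P=P[~np.isnan(P[:,0])]; z=P[:,2]*1000; q=T(p,P)
for n,y in ((5,-112),(4,-56),(3,0),(2,56)):
    m=(z>46)&(z<68)&(abs(q[:,1]-y)<27)&(q[:,0]>15)&(q[:,0]<45); print('leaf',n,m.sum(),q[m,1].mean(),z[m].max() if m.any() else 0)
m=(q[:,0]>-115)&(q[:,0]<-3)&(z>38)&(z<46)&(q[:,1]>-140)&(q[:,1]<-40); print(cv2.minAreaRect(q[m].astype(np.float32)))
"
```

```text
t 6.775 rack [ -45.6 -133.5  104.7] ang -0.1 tilt [ 0.007 -0.003 -1.   ] F [ 0.7 -0.2  1.2] w 0.0304 q6 [-0.47  0.24 -0.36  0.96  0.    1.34]
(-53, -135, 60, 0) cm: [-0.74  0.16  4.47] turn -0.1
(-53, -135, 12, 0) cm: [0.  0.  4.8] turn 0
(-53, -58, 12, 0) cm: [ 0.  -7.7 -0. ] turn 0
leaf 5 0 nan 0
leaf 4 12 -54.55758700043284 67.05840465595406
leaf 3 17 1.2028120277507797 67.96549302446718
leaf 2 21 56.9400421231674 67.93865669001248
((-31.410221099853516, -71.4285888671875), (8.10385513305664, 30.72726821899414), 66.26213836669922)<string>:7: RuntimeWarning: Mean of empty slice.
  ret = ret.dtype.type(ret / rcount)
```

View pics/t4.png

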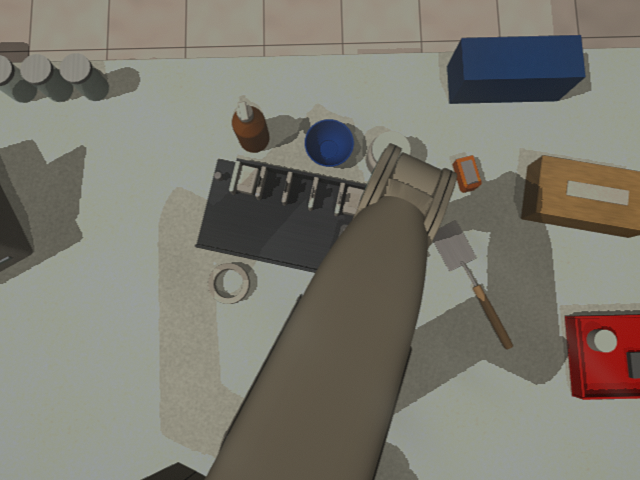

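Leaves 4 and 3 stand upright; the arm hides the cartridge. Going down beside it. Low clearance is fine here.

Call:
play_rows([
  [165,0,0,4,0],
  [165,0,0,3,0],
  [165,0,0,1.5,0],
  [165,0,0,0.3,0],
  [165,0,0,0,0],
])

```text
time: 7.45
position: [0.5138, -0.1861, 0.0151]
ee_rot: [0.993, -0.117, 0.001, 0.0]
ft_force: [0.5, 0.7, 0.2]
width: 0.0303
```

```bash
python3 -c "
from go import *
plan((-53,-135,12,0),(-53,-58,12,0))
s=cam('side'); im=s['color'][180:380,250:430]; cv2.imwrite('pics/s5.png',cv2.resize(im,None,fx=3,fy=3,interpolation=cv2.INTER_CUBIC)[...,::-1])"
```

```text
t 7.45 rack [ -47.6 -131.7   15.1] ang 0.0 tilt [ 0.001 -0.001 -1.   ] F [0.5 0.7 0.2] w 0.0303 q6 [-0.47  0.35 -0.44  0.78  0.    1.34]
(-53, -135, 12, 0) cm: [-0.54  0.32  0.31] turn 0.0
(-53, -58, 12, 0) cm: [ 0.  -7.7 -0. ] turn 0
```

View pics/s5.png

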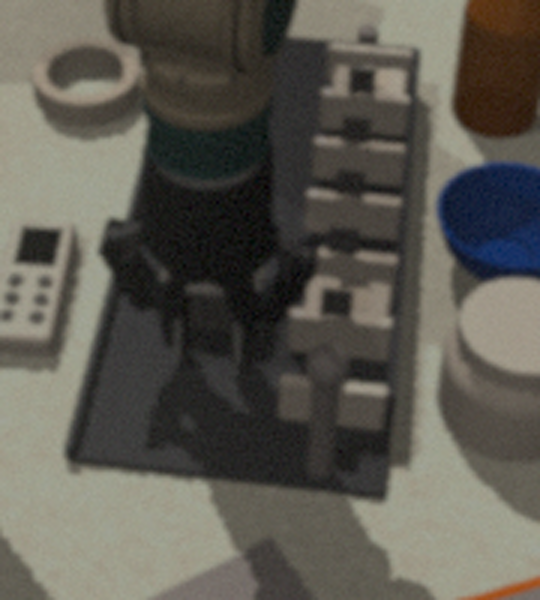

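All five leaves are upright, in a column at x ≈ 340–360 and y = 80 to 300 in the crop. The fingers are down on the post side of the cartridge. Pushing it along the ledge.

Call:
play_rows([
  [165,-0.5,0,0.2,0],
  [165,0,-0.8,0,0],
  [165,0,-0.6,0,0],
  [165,0,-0.5,0,0],
  [165,0,-0.5,0,0],
  [165,0,-0.6,0,0],
  [165,0,-0.6,0,0],
  [165,0,-0.6,0,0],
])

```text
time: 8.5
position: [0.5178, -0.1434, 0.0123]
ee_rot: [0.993, -0.117, -0.0, 0.0]
ft_force: [-0.5, -0.9, 1.0]
width: 0.0302
```

Call:
play_rows([
  [165,0,-0.6,0,0],
  [165,0,-0.6,0,0],
  [165,0,-0.6,0,0],
  [165,0,-0.5,0,0],
  [165,0,-0.3,0,0],
  [165,0,0,0,0],
])

```text
time: 9.25
position: [0.5237, -0.118, 0.0122]
ee_rot: [0.993, -0.117, -0.0, -0.0]
ft_force: [-0.1, 0.7, -0.4]
width: 0.0299
```

```bash
cat > look.py <<'E'
from fit import *; import go,sys
p=np.array([590.7,-69,-.2345])
def cart(n,xmax=-3,zl=38.5):
    s=cam(n); P=cloud(s).reshape(-1,3); P=P[~np.isnan(P[:,0])]; z=P[:,2]*1000; q=T(p,P)
    m=(q[:,0]>-118)&(q[:,0]<xmax)&(z>zl)&(z<46)&(abs(q[:,1])<160); Q=q[m].astype(np.float32)
    print(n,m.sum(),cv2.minAreaRect(Q) if m.sum()>3 else '', 'y pct',np.percentile(Q[:,1],[2,98]).round(1),'x',np.percentile(Q[:,0],[2,98]).round(1)); return s
E
python3 -c "
from look import *
go.plan((-53,-58,12,0))
s=cart('side')
im=s['color'][180:380,250:430]; cv2.imwrite('pics/s6.png',cv2.resize(im,None,fx=3,fy=3,interpolation=cv2.INTER_CUBIC)[...,::-1])"
```

```text
t 9.25 rack [-53.8 -63.2  12.2] ang 0.0 tilt [-0.     0.001 -1.   ] F [-0.1  0.7 -0.4] w 0.0299 q6 [-0.34  0.34 -0.46  0.77  0.    1.46]
(-53, -58, 12, 0) cm: [ 0.08 -0.52  0.02] turn 0.0
side 178 ((-52.63629150390625, -48.41371536254883), (66.49556732177734, 59.21791458129883), 6.970472812652588) y pct [-75.4 -19.2] x [-83.3 -24.1]
```

View pics/s6.png

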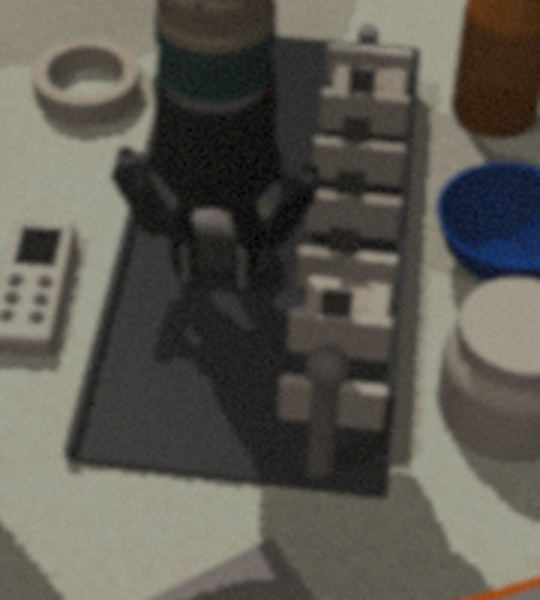

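Call:
play_rows([
  [165,0,-0.4,0,0],
  [165,0,-0.1,0,0],
  [165,0,0,0,0],
  [165,0,1.5,0,0],
  [165,0,1.0,0,0],
  [165,0,0,-4,0],
  [165,0,0,-5,0],
  [231,-5,0,-2,-10],
])

```text
time: 10.3
position: [0.4758, -0.1296, 0.1268]
ee_rot: [1.0, -0.028, 0.005, 0.002]
ft_force: [-0.3, 0.1, 0.1]
width: 0.0129
```

Call:
play_rows([
  [231,0,0,0,-10],
  [231,0,0,0,-10],
  [231,0,0,0,-10],
  [231,0,0,0,-10],
  [231,0,0,0,-10],
  [231,0,0,0,-10],
  [231,0,0,0,-10],
  [231,0,0,0,-10],
])

```text
time: 11.3
position: [0.4702, -0.1271, 0.1223]
ee_rot: [0.783, 0.621, -0.0, 0.0]
ft_force: [1.0, -0.2, 0.2]
width: 0.0082
```

```bash
python3 -c "
from look import *
go.plan((-118,-28,100,90),(-118,-28,20,90))
s=cart('top');s=cart('side')
im=s['color'][180:380,250:430]; cv2.imwrite('pics/s7.png',cv2.resize(im,None,fx=3,fy=3,interpolation=cv2.INTER_CUBIC)[...,::-1])"
```

```text
t 11.3 rack [-103.7  -84.5  122.3] ang 90.3 tilt [-0. -0. -1.] F [ 1.  -0.2  0.2] w 0.0082 q6 [-0.4   0.12 -0.46  0.99 -0.   -0.17]
(-118, -28, 100, 90) cm: [ 5.66 -1.4   2.23] turn 0.3
(-118, -28, 20, 90) cm: [0. 0. 8.] turn 0
top 28 ((-39.2269287109375, -8.913846969604492), (4.1296305656433105, 37.39316177368164), 82.07347869873047) y pct [-12.7  -7.6] x [-55.7 -21.7]
side 443 ((-55.64524841308594, -29.147260665893555), (68.29364776611328, 41.79920959472656), 1.5977461338043213) y pct [-48.7 -12.3] x [-87.7 -22.9]
```

View pics/s7.png

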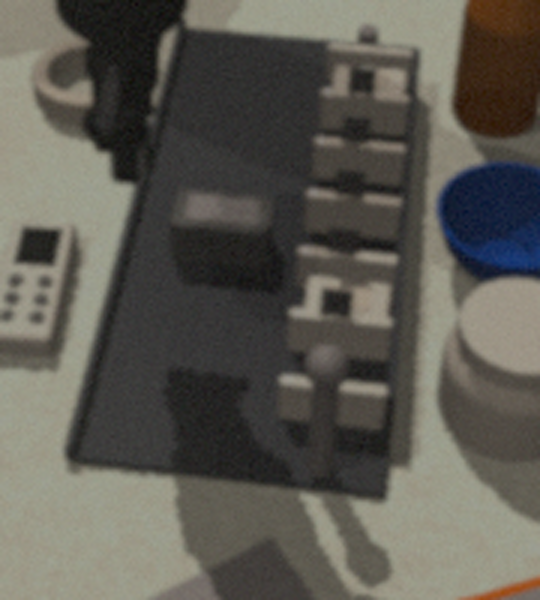

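The cartridge stands square at (222,235) in the crop. Each camera, measured in its own rack fit, puts it at y ≈ −27 to −28. Going behind it and pushing it in.

Call:
play_rows([
  [231,2.8,-0.7,0,0.3],
  [231,2.8,-0.7,0,0],
  [231,0,0,4,0],
  [231,0,0,4,0],
  [231,0,0,1.5,0],
  [231,0,0,0.6,0],
  [231,0,0,0,0],
])

```text
time: 12.28
position: [0.4708, -0.0691, 0.022]
ee_rot: [0.787, 0.617, 0.0, 0.0]
ft_force: [-0.1, 0.4, 0.5]
width: 0.0082
```

```bash
python3 -c "
from look import *
go.plan((-98,-28,20,90),(-13,-28,20,90))"
```

```text
t 12.275 rack [-116.6  -27.9   22. ] ang 89.7 tilt [ 0.001 -0.    -1.   ] F [-0.1  0.4  0.5] w 0.0082 q6 [-0.28  0.23 -0.59  0.75 -0.   -0.04]
(-98, -28, 20, 90) cm: [0.   1.86 0.2 ] turn -0.3
(-13, -28, 20, 90) cm: [ 0.   8.5 -0. ] turn 0
```

Call:
play_rows([
  [231,0,1.2,0.1,-0.3],
  [231,0,0.8,0,0],
  [231,0,0.7,0,0],
  [231,0,0.7,0,0],
  [231,0,0.7,0,0],
  [231,0,0.7,0,0],
  [231,0,0.7,0,0],
  [231,0,0.7,0,0],
])

```text
time: 13.28
position: [0.5308, -0.0832, 0.0202]
ee_rot: [0.785, 0.62, 0.0, 0.0]
ft_force: [-0.5, -0.4, 0.7]
width: 0.0082
```

```bash
python3 -c "
from look import *
go.plan((-13,-28,20,90))
s=cart('side',xmax=20)
im=s['color'][180:380,250:430]; cv2.imwrite('pics/s8.png',cv2.resize(im,None,fx=3,fy=3,interpolation=cv2.INTER_CUBIC)[...,::-1])"
```

```text
t 13.275 rack [-54.9 -27.7  20.2] ang 90.0 tilt [ 0. -0. -1.] F [-0.5 -0.4  0.7] w 0.0082 q6 [-0.28  0.33 -0.46  0.79  0.   -0.04]
(-13, -28, 20, 90) cm: [-0.03  4.19  0.02] turn 0.0
side 596 ((-22.84090232849121, -1.8987197875976562), (235.15631103515625, 85.71791076660156), 89.85134887695312) y pct [-115.9  108.5] x [-54.3  18.8]
```

View pics/s8.png

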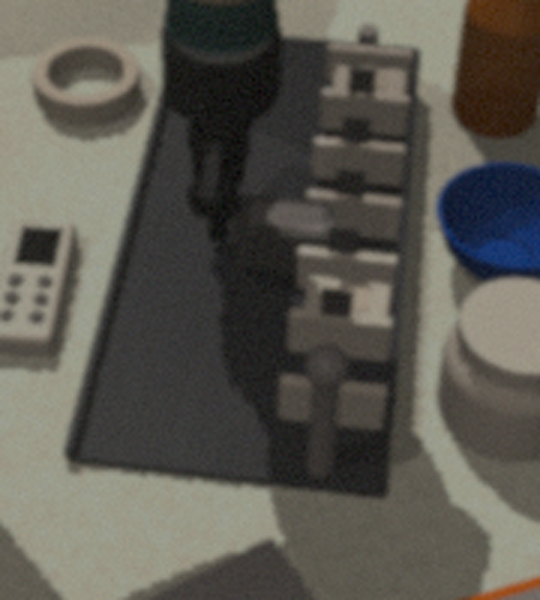

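The cartridge has its nose inside the third gap (300,220 in the crop). Pushing on, with slow steps at the end.

Call:
play_rows([
  [231,0,0.7,0,0],
  [231,0,0.7,0,0],
  [231,0,0.7,0,0],
  [231,0,0.6,0,0],
  [231,0,0.5,0,0],
  [231,0,0.3,0,0],
  [231,0,0.1,0,0],
  [231,0,0,0,0],
])

```text
time: 14.32
position: [0.5654, -0.0914, 0.0204]
ee_rot: [0.785, 0.62, 0.0, 0.0]
ft_force: [-0.4, -0.2, 0.0]
width: 0.0078
```

Call:
play_rows([
  [231,0,0.1,0,0],
  [231,0,0.1,0,0],
])

```text
time: 14.58
position: [0.5671, -0.0918, 0.0203]
ee_rot: [0.785, 0.62, -0.0, -0.0]
ft_force: [-0.8, 0.8, -0.2]
width: 0.0082
```

Call:
play_rows([
  [231,0,0.1,0,0],
  [231,0,0.1,0,0],
])

```text
time: 14.82
position: [0.5692, -0.0924, 0.0203]
ee_rot: [0.785, 0.62, -0.0, -0.0]
ft_force: [-0.7, 0.1, 1.0]
width: 0.0081
```

```bash
python3 -c "
from look import *
go.plan((-13,-28,20,90))"
```

```text
t 14.825 rack [-15.4 -27.7  20.3] ang 90.0 tilt [-0.  0. -1.] F [-0.7  0.1  1. ] w 0.0081 q6 [-0.27  0.38 -0.37  0.82  0.   -0.04]
(-13, -28, 20, 90) cm: [-0.03  0.24  0.03] turn 0.0
```

Call:
play_rows([
  [231,0,0.1,0,0],
  [231,0,0.1,0,0],
  [231,0,0,0,0],
])

```text
time: 15.2
position: [0.5714, -0.0929, 0.0203]
ee_rot: [0.785, 0.62, 0.0, 0.0]
ft_force: [0.3, 0.1, -1.1]
width: 0.0078
```

Call:
play_rows([
  [231,0,0.1,0,0],
  [231,0,0.05,0,0],
  [231,0,0,0,0],
])

```text
time: 15.58
position: [0.5727, -0.0932, 0.0203]
ee_rot: [0.785, 0.62, -0.0, -0.0]
ft_force: [0.4, 0.7, -0.6]
width: 0.0079
```

Call:
play_rows([
  [231,0,0.1,0,0],
  [231,0,0.05,0,0],
  [231,0,0,0,0],
])

```text
time: 15.95
position: [0.5726, -0.0932, 0.0201]
ee_rot: [0.785, 0.62, -0.001, -0.001]
ft_force: [-4.3, 1.1, 3.5]
width: 0.0079
```

Call:
play_rows([
  [231,0,0.1,0,0],
  [231,0,0.05,0,0],
  [231,0,0,0,0],
])

```text
time: 16.32
position: [0.5726, -0.0931, 0.0198]
ee_rot: [0.785, 0.62, -0.002, -0.002]
ft_force: [-7.7, 1.3, 5.1]
width: 0.0081
```

```bash
python3 -c "
from look import *
go.plan((-13,-28,20,90))
s=cam('side'); im=s['color'][180:330,280:430]; cv2.imwrite('pics/s9.png',cv2.resize(im,None,fx=4,fy=4,interpolation=cv2.INTER_CUBIC)[...,::-1])"
```

```text
t 16.325 rack [-12.  -27.7  19.8] ang 90.0 tilt [-0.006  0.001 -1.   ] F [-7.7  1.3  5.1] w 0.0081 q6 [-0.27  0.39 -0.36  0.83 -0.   -0.04]
(-13, -28, 20, 90) cm: [-0.03 -0.1  -0.02] turn 0.0
```

View pics/s9.png

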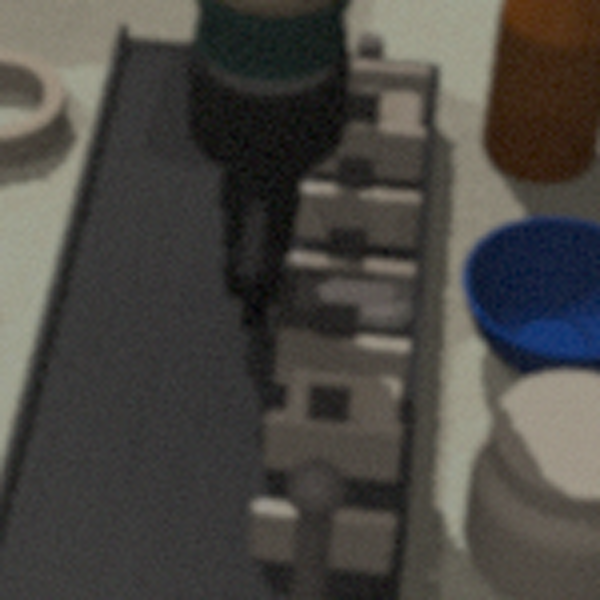

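The force rose to about 8 N with no further motion, at the expected depth: the cartridge meets the back wall, in the third gap (360,295 in the crop). Backing off.

Call:
play_rows([
  [231,0,-0.3,0,0],
  [231,0,-1,0,0],
  [231,0,-2.5,0,0],
  [231,0,-2.5,0,0],
  [231,0,0,-4,0],
  [231,0,0,-5,0],
  [231,0,0,-5,0],
  [231,0,-3,-5,0],
])

```text
time: 17.38
position: [0.487, -0.0729, 0.2127]
ee_rot: [0.785, 0.62, 0.001, 0.002]
ft_force: [0.8, 0.7, 0.4]
width: 0.0081
```

Call:
play_rows([
  [231,0,-4,-3,0],
  [231,-5,0,0,0],
  [231,-5,0,0,0],
  [231,-5,0,0,0],
  [231,-5,0,0,0],
  [231,-5,0,0,0],
  [231,0,0,0,0],
  [231,0,0,0,0],
])

```text
time: 18.38
position: [0.388, -0.3058, 0.2402]
ee_rot: [0.785, 0.619, 0.0, -0.0]
ft_force: [0.0, -0.4, -0.0]
width: 0.008
```

```bash
python3 -c "
from look import *
go.plan((-13,-28,20,90))
for n in ('top','side'):
    s=cam(n); P=cloud(s).reshape(-1,3); P=P[~np.isnan(P[:,0])]; z=P[:,2]*1000; q=T(p,P)
    m=(q[:,0]>-40)&(q[:,0]<70)&(abs(q[:,1]+28)<21)&(z>38)&(z<46); Q=q[m]
    print(n,m.sum(),'x',np.percentile(Q[:,0],[1,99]).round(1),'y',np.percentile(Q[:,1],[1,99]).round(1),'z',np.median(z[m]).round(1))
    for t in ['refill1','tape','remote','pump_bottle','tub','mixing_bowl']: print(t,[np.round(r['uv']).astype(int).tolist() for r in recognise(n,t)[:2]])
    if n=='top': cv2.imwrite('pics/t10.png',cv2.resize(s['color'][100:320,180:480],None,fx=2.6,fy=2.6,interpolation=cv2.INTER_CUBIC)[...,::-1])"
```

```text
t 18.375 rack [-142.1 -277.4  240.2] ang 90.0 tilt [ 0.  0. -1.] F [ 0.  -0.4 -0. ] w 0.008 q6 [-0.8   0.04 -0.29  1.24  0.   -0.56]
(-13, -28, 20, 90) cm: [24.95 12.9  22.02] turn -0.0
top 584 x [-0.3 69.3] y [-44.9  -7.8] z 42.2
refill1 [[248, 181], [354, 201]]
tape [[244, 278]]
remote [[334, 304]]
pump_bottle [[248, 128]]
tub [[389, 154]]
mixing_bowl [[328, 143], [306, 224]]
side 416 x [-2.2 69.4] y [-48.5 -10. ] z 42.0
refill1 [[366, 278]]
tape [[275, 203]]
remote [[262, 278]]
pump_bottle [[417, 192], [363, 278]]
tub [[333, 272]]
mixing_bowl [[420, 302], [417, 252]]
```

View pics/t10.png

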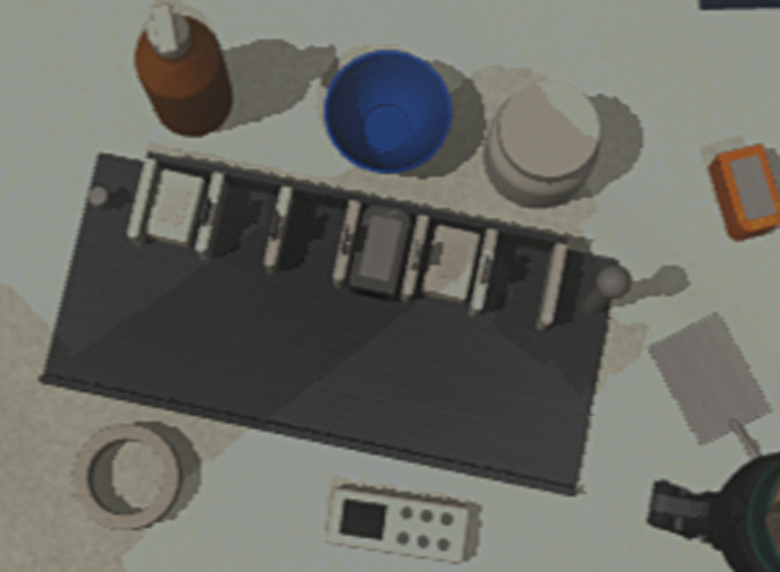

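The cartridge is seated in the third gap from the post (380,250). The leaves are upright, the other things are in place and the gripper is clear. Handing in.

```bash
python3 -c "
from workcell import env
print(env.finish_job())"
```

```text
the job is handed in; nothing more can be done
None
```

The job is handed in: both leaves were bent in order and the grey cartridge is seated in the third gap from the post. The clock read about 18.4 s at my last checks; the limit is 54 s.

- **Leaves:** The post is at the rack's −y end. With the fingers shut, I swept from beside the post and bent leaf5 and then leaf4 away from it. I stopped at y = −24, in the third gap, short of leaf3. I did not measure the bend angles. Tip height (52 mm) and travel imply about 1.1 rad on leaf5, and probably the same on leaf4. Pictures afterwards show all five leaves upright.
- **Cartridge:** I slid it about 60 mm along the ledge with two fingers low on its side. I then pushed it straight in until motion stopped and the force rose to about 8 N.
- **Seating:** The top camera puts its front face at about x −0.3 mm and the side camera at −2.2 mm; seated should be −2 mm. It spans the gap's middle, and its top is at 42 mm, so it is level. The two cameras disagree by 2 to 3 mm sideways, which is near their calibration error.
- **Other things:** By eye, in the last top view, the bystanders near the rack stand where they were. The detector gave a few odd hits in the last side view, such as the tub at the wrong pixel, and put the tape and bottle a few pixels off in the top view. I took these as detector noise because the picture shows nothing moved.
- **Finish:** The arm ended about 24 cm up, clear of everything, with force readings near zero.

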